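# Shim the rocking bench balance

## Robot

A 7-joint arm with a two-finger parallel gripper is mounted at the origin on a cart in front of the work surface, level with it; the furniture and walls round the work are solid. World frame = base frame: x ahead of the robot, y to its left, z up, the work surface at z = 0. Lengths are in m, angles in rad, forces in N, time in s.
With the tool pointing down it reaches from about 0.425 to 0.875 m from the base axis. Payload 9.9 kg.
Tool frame: the origin (TCP) lies on the centre line of the jaws, within the pads' length; the fingertips stand 22 mm ahead of it and the grasp point (between the pads) lies 3 mm ahead of it; z points along the fingers, y is the direction in which the jaws open and shut (so a half turn about z gives the same grasp; the last joint's range is limited). The gripper opens to 85 mm and grips with 20 to 120 N. Pads are 22 mm wide; open, the fingers measure 114 mm over their backs; the gripper's body (76 mm by 85 mm) begins 54 mm behind the grasp point. The pads swing forward as they close: fully open they stand 13 mm farther back than shut.
Start: joints at [-1.412, 0.576, 0.025, 1.437, -0.015, 1.129, -0.057], TCP at [0.162, 0.655, 0.253] pointing down, gripper open.
Joint ranges: [-2.76, 2.76], [-0.34, 2.15], [-1.52, 1.57], [0.19, 2.46], [-1.09, 4.23], [0.17, 1.99], [-2.82, 2.82]. Speed limits (rad/s): [2.22, 2.22, 3.01, 3.01, 3.14, 3.14, 3.14].

## Interface

Orientations are given as a unit quaternion [x, y, z, w].
In Python, from bench import arm gives the robot as it stands.
- The arm moves only by the tool apply_moves, never from a script. Its argument "moves" is a list that holds one entry, the list of rows, each a list of 5 numbers: the shift along the tool's x, y, z normalised to -1 to 1, where 1 is 20 cm, then the turn about the tool's z normalised to -1 to 1, where 1 is 60 degrees, then the opening in per cent of the stroke, from 0 (shut) to 100 (fully open). In form: [[[dx, dy, dz, yaw, hand], ...]]. A call has 1 to 20 rows; each row is the pose to reach, as a shift and turn from the pose commanded when the call began, along the tool's axes at that moment; what a row does not reach only later rows make up. A row lasts 1/10 s, in which the tool goes at most 50 mm and 8.59 degrees, less where a joint would pass 70% of its speed; a pose out of reach is approached as far as the arm can. A call with a number of a shift or a turn outside -1 to 1 is refused whole. A call with a gripper value outside its range is refused whole. The fingers move at their own pace and stop on an object; "grip_force" is the grip in N (left out, the last holds). Time passes only in rows, so rows that repeat a pose let the fingers close. It gives the time, the measured TCP pose, the force and the opening at its end, in the units of the state.
- arm.observe(): the state, without advancing time (a new reading comes with each control period).
- arm.get_image(name): name is "scene" or "top" or "wrist"; returns a dict with "img" (384x512x3 uint8, red, green, blue), "range_z" (384x512 float32, m along the optical axis (not along the pixel's ray), 0 where there is no reading), "intrinsics" (3x3 intrinsics, pixels), "R" (3x3) and "t" (3): a world point X has camera coordinates R X + t. Camera axes: x right, y down, z forward; pixel columns grow to the right and rows downward; lengths in m; the calibration is good to about 2 mm. A picture is of the moment at which its call begins.
- arm.sign_off(): hands the job in, once; it reports no verdict.
The state is a dict: "t": time; "joints": joint angles; "dq": joint speeds; "effort": joint torques, N m; "eef_pos": TCP position; "ee_rot": TCP orientation; "force": force on the tool from outside, world axes, zero at the start; "torque": the same for the moment, N m; "width": finger opening in m.
Only numpy, scipy, OpenCV 4.12 (cv2) and the standard library are available. Lean on these libraries where they do the work, as an engineer would, in place of code of your own. Each camera call takes 0.05 s, during which the arm holds its last target.

## Task

The bench balance tips onto its front left foot, which is too short. Push the loose wooden wedge along the table, thin end first, under that foot until the balance stands level and cannot rock, then press down with a fingertip on top of its housing right above that foot to check that it stands firm, and leave it so, with the wedge in place. Nothing may be grasped or lifted, the balance must not be shoved out of its place, and the other things on the table must be left alone.

Things in the scene. Friction and masses are not known exactly. Their poses are not given: they have to be found in the camera images.
- balance: white bench balance with a rectangular steel pan, 190 x 250 x 68 mm (x, y, z), about 2.2 kg, loose. Origin at its middle in the plane of the undersides of its three good feet (z = 0 when level); x points to its back, y to its left. Round feet at x = +-72, y = +-100 mm; underside of the housing 22 mm, flat top 58 mm, pan 68 mm up (pan's middle at x = +26, 110 x 165 mm)
- foot_under (a point): on the axis of the short front left foot (rubber, domed, radius 14 mm), 7.5 mm above the plane of the other feet; axes of the balance. The foot ends 5.5 to 9.5 mm above that plane (differs per start), so the balance starts tipped onto it by 2.4 to 4.2 degrees with 2.5 to 4 N on it. Pushing the wedge in takes 1 to 4 N; at level this jumps to 5 to 10 N, and pushed further the balance skids away
- press_spot (a point): point on the flat top of the balance's housing right above the short foot, 23 mm from its front edge and 25 mm from its left edge, where to press; 58 mm high when level
- right_corner (a point): point on the flat top of the housing above the good front right foot, 200 mm from press_spot along -y of the balance: both are equally high (58 mm) when the balance is level; press_spot is lower while it tips onto the short foot
- wedge: plain smooth wooden wedge lying loose, 110 mm long, 50 mm wide, 0.12 kg. Origin at the centre of its underside; x points to the thin end (1.5 mm thick, at x = +55); the upright face of the thick end (22.5 mm high) is at x = -55; its top slopes evenly. It starts in front of the short foot, thin end 15 to 50 mm short of the foot's axis, up to 20 mm to the side, turned up to 0.2 rad against the balance
- wedge_heel (a point): middle of the upright face of the wedge's thick end, 10 mm above the table: where to push, towards +x of the wedge
- vial_1: small brown vial with a black cap, 25 mm across, 73 mm high; a bystander, to be left alone. Origin at the centre of its underside
- beaker_3: small glass beaker, 46 x 52 x 58 mm; a bystander, to be left alone. Origin at the centre of its underside
- weigh_boat: white square weighing boat, 76 x 76 x 18 mm; a bystander, to be left alone. Origin at the centre of its underside
- bottle_3: glass bottle with an orange cap, 56 mm across, 105 mm high; a bystander, to be left alone. Origin at the centre of its underside
Mind the look-alikes: they are no part of the job. There is more than one size of the wedge; the one meant has the size given above.

How it is judged:
On the way, in this order (a step that is already met when the one before it is completed fails the run):
1. the wedge is under the short foot and carries it, and the balance stands level within 0.8 degrees, with no hand on it (angle between balance's own z axis and vertical below 0.014 rad and contact force between wedge and balance above 0.5 N and x of foot_under in the frame of wedge between -0.045 and 0.053 m and y of foot_under in the frame of wedge between -0.022 and 0.022 m and contact force between the arm and balance below 0.3 N), for 0.2 s.
2. a fingertip presses on the balance above the wedged foot with at least 3 N, and it stays level (angle between balance's own z axis and vertical below 0.014 rad and contact force between wedge and balance above 0.5 N and x of foot_under in the frame of wedge between -0.045 and 0.053 m and y of foot_under in the frame of wedge between -0.022 and 0.022 m and contact force between the fingers and balance above 3 N and horizontal distance between the grasp point and press_spot below 0.04 m and height (world z) of the grasp point above 0.05 m), for 0.2 s.
At the end, for the whole second after the job is handed in: the balance stands level within 0.8 degrees, less than 25 mm from where it stood, its short foot bearing on the wedge's slope with at least 0.5 N, within 22 mm of the wedge's middle line; wedge flat on the table and all at rest (angle between balance's own z axis and vertical below 0.014 rad and contact force between wedge and balance above 0.5 N and x of foot_under in the frame of wedge between -0.045 and 0.053 m and y of foot_under in the frame of wedge between -0.022 and 0.022 m and distance of balance from where it was at the start of the episode below 0.025 m and height (world z) of wedge below 0.004 m and linear speed of each of balance, wedge below 0.01 m/s); the robot touches nothing.
It fails at once if the wedge is lifted off the table (height (world z) of wedge above 0.012 m).
It fails at once if the wedge is pinched between the fingers (grasp point low over the wedge, inside its outline, while the fingers touch it) (x of the grasp point in the frame of wedge between -0.048 and 0.055 m and y of the grasp point in the frame of wedge between -0.015 and 0.015 m and z of the grasp point in the frame of wedge below 0.032 m and contact force between the fingers and wedge above 0.5 N).
It fails at once if the balance is lifted (height (world z) of balance above 0.02 m).
It fails at once if the balance is shoved more than 30 mm (distance of balance from where it was at the start of the episode above 0.03 m).
It fails at once if one of the vial, beaker, weighing boat and bottle is moved more than 20 mm (distance of any of vial_1, beaker_3, weigh_boat, bottle_3 from where it was at the start of the episode above 0.02 m).
It also fails if it takes over 56 s, if anything falls off the work surface, if the arm or the gripper's body presses on something with over 40 N, if the wrist force passes 120 N, or if a joint passes its speed limit or range.

## Working session

There is one attempt and no reset: what is moved stays moved. The work goes in short steps, Python scripts to look and compute and a tool call to move; the robot and the scene stay as the last step left them, time stands still between calls to the robot, and variables do not carry over. Pictures are saved under pics/ and viewed, and the job is handed in when it is done.

Besides the shell and the picture viewer there is one more tool, called after "Request:" as name(argument=value, ...) on one line, values as JSON. apply_moves: Moves the arm, as the interface text tells. Scaled input: -1 to 1 covers 20 cm each way for a shift and 60 degrees each way for a turn. Its arguments: {"type":"object","properties":{"moves":{"type":"array"},"grip_force":{"type":"number"}},"required":["moves"]}

```bash
ls; mkdir -p pics; python3 - <<'E'
from bench import arm
import cv2
s=arm.observe(); print(s)
for n in ("scene","top","wrist"):
    d=arm.get_image(n); cv2.imwrite(f"pics/{n}0.png",d["img"][:,:,::-1])
    print(n,d["intrinsics"].tolist(),d["R"].tolist(),d["t"].tolist())
E
```

```text
pics
{'t': 0.0, 'joints': array([-1.41178572,  0.57652828,  0.02483939,  1.4379194 , -0.01502872,
        1.12898854, -0.05651592]), 'dq': array([ 0.00019299, -0.00026969, -0.00071582,  0.00081035, -0.00043042,
       -0.00080931, -0.00156156]), 'effort': array([ 7.25621453e-05, -7.65739989e+01,  2.25004189e+00, -2.85966629e+01,
        1.52254023e-02,  1.29312326e-02,  1.59938025e-05]), 'eef_pos': array([0.16217227, 0.65479686, 0.25244107]), 'ee_rot': array([ 1.21102451e-01,  9.92639667e-01, -8.26617425e-04, -7.15028755e-05]), 'force': array([ 0.0426421 , -0.52180259, -0.61419464]), 'torque': array([ 0.0342935 , -0.01612864, -0.06089985]), 'width': 0.08518842951111258}
scene [[389.74971080963314, 0.0, 256.23509820972276], [0.0, 389.74971080963314, 194.43835053943104], [0.0, 0.0, 1.0]] [[0.8189443317837907, -0.5738622029860885, 0.003514743682517441], [-0.44817713241371826, -0.6433835738961372, -0.6206406648150367], [0.3584235475252944, 0.5066949267799978, -0.7840872475399631]] [-0.49755272900523984, 0.2717043612239135, 0.9047314369351023]
top [[359.60405200876994, 0.0, 256.38818860859817], [0.0, 359.60405200876994, 195.43954294688984], [0.0, 0.0, 1.0]] [[0.0267803177603828, -0.9994560593828974, 0.019245777289139804], [-0.9838333190908293, -0.02976228833928977, -0.17659616768075992], [0.1770729082253268, -0.014205335463100734, -0.9840952157271193]] [-0.07384054701147896, 0.5694665401475014, 1.1124657161468727]
wrist [[274.3589188558444, 0.0, 252.36607402455033], [0.0, 274.3589188558444, 194.97564963902778], [0.0, 0.0, 1.0]] [[0.2404951652311552, 0.9706489651910891, -0.0016315250261675755], [0.9354262077834783, -0.23131875715832687, 0.26733769352366205], [0.2591136532339887, -0.06581959404462069, -0.9636015233215133]] [-0.6750104497168194, -0.034551741521477046, 0.3792058086432622]
```

View pics/scene0.png

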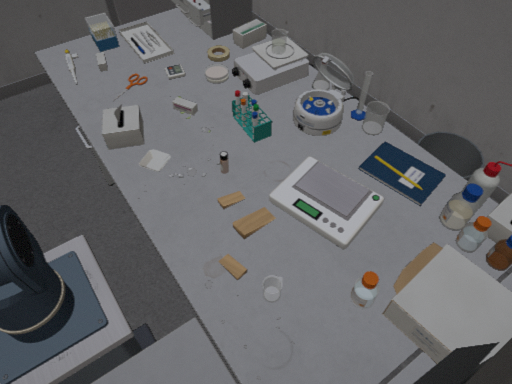

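View pics/top0.png

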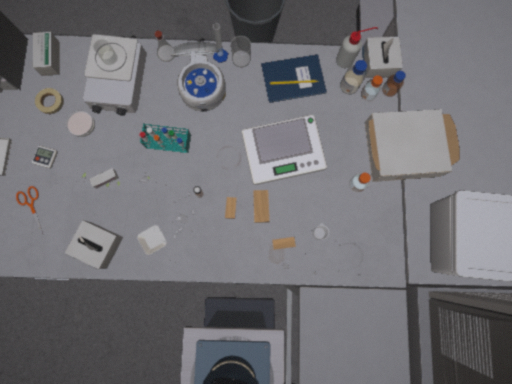

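View pics/wrist0.png

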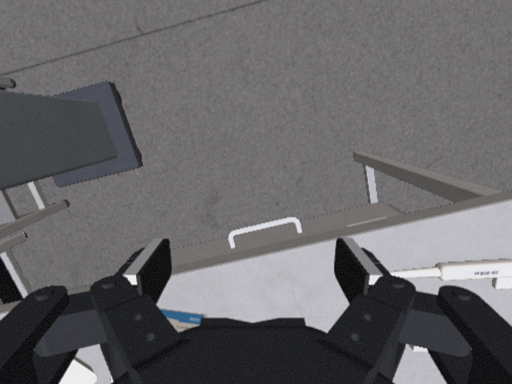

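```bash
python3 - <<'E'
from bench import arm
import cv2,numpy as np
T=arm.get_image("top");S=arm.get_image("scene")
np.savez("top.npz",**T);np.savez("scene.npz",**S)
a=cv2.resize(T["img"][100:260,180:380],None,fx=4,fy=3.75,interpolation=cv2.INTER_CUBIC)
a=cv2.resize(T["img"][110:260,180:380],None,fx=4,fy=4,interpolation=cv2.INTER_CUBIC)
b=cv2.resize(S["img"][145:310,180:400],None,fx=3.6,fy=3.6,interpolation=cv2.INTER_CUBIC)
cv2.imwrite("pics/topc.png",a[:,:,::-1]);cv2.imwrite("pics/scc.png",b[:,:,::-1])
def P(D,uv,z):
    K,R,t=D["intrinsics"],D["R"],D["t"]
    d=R.T@np.linalg.inv(K)@np.array([*uv,1.]);c=-R.T@t
    return c+d*(z-c[2])/d[2]
for n,D in (("top",T),("scene",S)):
    h=cv2.cvtColor(D["img"],cv2.COLOR_RGB2HSV)
    m=cv2.inRange(h,(8,90,80),(25,255,255))
    cs,_=cv2.findContours(m,cv2.RETR_EXTERNAL,cv2.CHAIN_APPROX_NONE)
    for c in cs:
        if cv2.contourArea(c)<60: continue
        w=np.array([P(D,p,0.008)[:2]*1000 for p in c[:,0].astype(float)],np.float32)
        print(n,c[:,0].mean(0).round(),cv2.contourArea(c),cv2.minAreaRect(w),)
E
```

```text
top [284. 243.] 149.5 ((424.27838134765625, -151.35121154785156), (27.61849594116211, 68.44398498535156), 9.599346160888672)
top [230. 208.] 142.0 ((535.7711181640625, 27.81710433959961), (27.945556640625, 65.73377227783203), 87.43609619140625)
top [261. 206.] 362.0 ((544.2067260742188, -73.88179779052734), (102.42132568359375, 44.940486907958984), 3.6873342990875244)
top [ 28. 199.] 232.5 ((546.2023315429688, 704.8574829101562), (70.54646301269531, 86.15414428710938), 86.4950180053711)
top [364. 178.] 80.5 ((651.56103515625, -424.185791015625), (33.320945739746094, 37.84087371826172), 45.57790756225586)
top [373. 144.] 94.5 ((771.7987060546875, -459.1513366699219), (170.7340545654297, 11.960165023803711), 5.384749412536621)
top [451. 138.] 325.5 ((802.208984375, -736.67626953125), (175.6550750732422, 31.55272674560547), 5.722874164581299)
top [391.  89.] 72.0 ((979.8995361328125, -531.8110961914062), (31.243370056152344, 47.172996520996094), 82.52676391601562)
top [293.  82.] 76.0 ((995.3179931640625, -178.02952575683594), (11.302268028259277, 165.26898193359375), 5.0317559242248535
[... 422 characters left out ...]
898864746094), (186.18492126464844, 24.80803108215332), 6.260614395141602)
scene [482. 223.] 186.5 ((1047.5579833984375, -435.6793518066406), (57.90106201171875, 35.466739654541016), 8.136472702026367)
scene [252. 222.] 556.5 ((543.4685668945312, -78.78155517578125), (54.11591339111328, 106.7601089477539), 86.76282501220703)
scene [230. 199.] 195.5 ((535.0176391601562, 23.690914154052734), (36.42788314819336, 66.85408782958984), 85.5516357421875)
scene [397. 172.] 96.0 ((1000.1856689453125, -177.48507690429688), (12.47977066040039, 172.15989685058594), 5.115809440612793)
scene [135.  81.] 143.0 ((550.2027587890625, 689.6941528320312), (91.7356948852539, 67.50252532958984), 58.07346725463867)
```

View pics/topc.png

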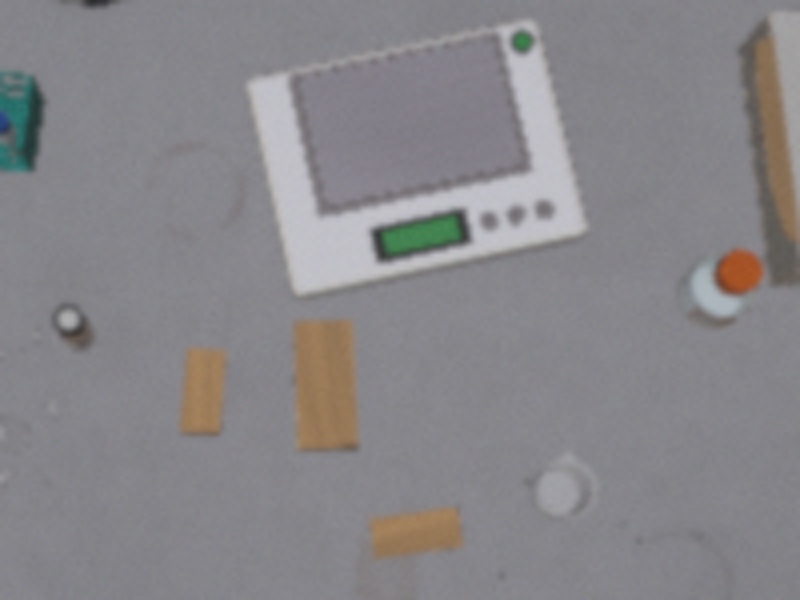

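View pics/scc.png

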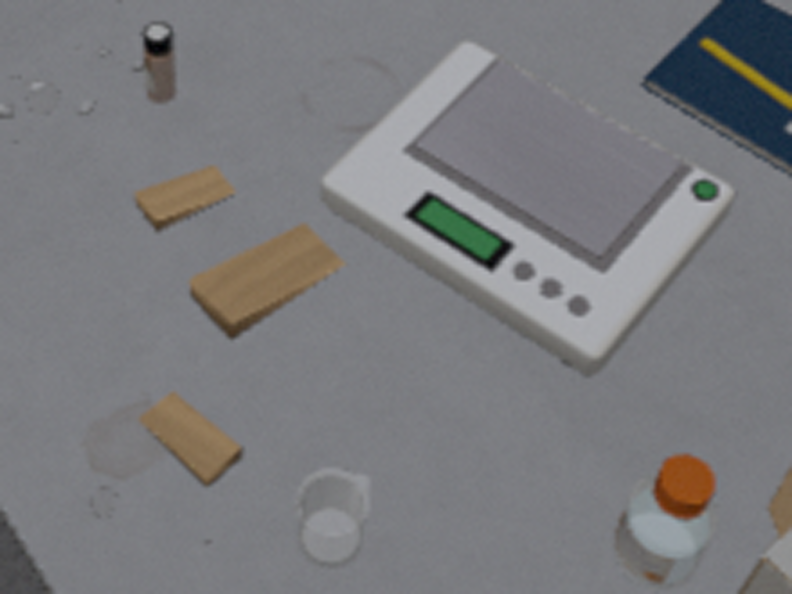

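```bash
cat > h.py <<'E'
import numpy as np,cv2
def rays(D,uv):
    uv=np.atleast_2d(np.asarray(uv,float));K,R,t=D["intrinsics"],D["R"],D["t"]
    d=np.c_[uv,np.ones(len(uv))]@np.linalg.inv(K).T@R
    return -R.T@t,d
def onz(D,uv,z):
    c,d=rays(D,uv);return c+d*((z-c[2])/d[:,2])[:,None]
def onplane(D,uv,n,k):  # n.X=k
    c,d=rays(D,uv);return c+d*((k-c@n)/(d@n))[:,None]
def depth(D,uv):
    uv=np.atleast_2d(uv).astype(int);c,d=rays(D,uv);return c+d*D["range_z"][uv[:,1],uv[:,0]][:,None]
def plane(X):
    for _ in range(4):
        m=X.mean(0);n=np.linalg.svd(X-m,full_matrices=False)[2][2];n*=np.sign(n[2])
        r=(X-m)@n;X=X[abs(r)<max(2.5*r.std(),.0005)]
    return n,m,r.std(),len(X)
def proj(D,X):
    x=np.atleast_2d(X)@D["R"].T+D["t"];x=x@D["intrinsics"].T;return x[:,:2]/x[:,2:]
def largest(m,seed):
    n,l=cv2.connectedComponents(m);return (l==l[seed[1],seed[0]]).astype(np.uint8)
def quad(mask):
    c=max(cv2.findContours(mask,cv2.RETR_EXTERNAL,cv2.CHAIN_APPROX_NONE)[0],key=cv2.contourArea)
    p=c[:,0].astype(np.float32)
    box=cv2.boxPoints(cv2.minAreaRect(c))
    for eps in np.arange(2,15,.5):
        a=cv2.approxPolyDP(cv2.convexHull(c),eps,True)
        if len(a)==4: box=a[:,0].astype(float);break
    L=[]
    for i in range(4):
        a,b=box[i],box[(i+1)%4];e=(b-a)/np.linalg.norm(b-a);nn=np.array([-e[1],e[0]])
        s=(p-a)@e;d=abs((p-a)@nn);k=(d<3)&(s>.12*np.linalg.norm(b-a))&(s<.88*np.linalg.norm(b-a))
        v=cv2.fitLine(p[k],cv2.DIST_HUBER,0,.01,.01).ravel();L.append(np.cross([v[2],v[3],1],[v[2]+v[0],v[3]+v[1],1]))
    q=[]
    for i in range(4):
        x=np.cross(L[i-1],L[i]);q.append(x[:2]/x[2])
    return np.array(q)
E
python3 - <<'E'
from h import *
T=dict(np.load("top.npz"));S=dict(np.load("scene.npz"))
for n,D,sd in (("top",T,(250,160)),("scene",S,(285,195))):
    h=cv2.cvtColor(D["img"],cv2.COLOR_RGB2HSV)
    print(n,"cam",-D["R"].T@D["t"],h[sd[1],sd[0]])
    w=cv2.inRange(h,(0,0,170),(180,45,255))
    w=largest(w,sd)
    w=cv2.morphologyEx(w,cv2.MORPH_CLOSE,np.ones((3,3)))
    cv2.imwrite(f"pics/m_{n}.png",w*255)
    q=quad(w);print(q.round(1).tolist(),w.sum())
    er=cv2.erode(w,np.ones((3,3)))
    v,u=np.nonzero(er);X=depth(D,np.c_[u,v]);X=X[X[:,2]<.1]
    # exclude pan: show plane
    pl=plane(X);print(pl)
    print((onplane(D,q,pl[0],pl[0]@pl[1])*1000).round(1).tolist())
    wm=largest(cv2.inRange(h,(8,70,70),(25,255,255)),(261,206) if n=="top" else (252,222))
    qw=quad(wm);print("wedge",qw.round(1).tolist())
    v,u=np.nonzero(cv2.erode(wm,np.ones((3,3))));X=depth(D,np.c_[u,v]);pw=plane(X);print(pw)
    print((onplane(D,qw,pw[0],pw[0]@pw[1])*1000).round(1).tolist())
E
```

```text
top cam [ 0.36525009 -0.04104881  1.19675892] [120   7 196]
[[251.0, -124.1], [325.5, 167.0], [253.6, 182.9], [251.0, 171.1]] 1635
(array([-0.05092798,  0.01936759,  0.99851452]), array([ 0.70049883, -0.13493805,  0.05697622]), np.float64(0.002069654948984436), 1060)
[[1748.1, -5.2, 107.9], [671.4, -281.3, 58.3], [612.8, -47.4, 50.8], [651.6, -37.8, 52.6]]
wedge [[266.6, 190.8], [268.5, 221.0], [254.0, 221.0], [254.0, 190.3]]
(array([ 0.0638138 , -0.99723739,  0.0380182 ]), array([ 0.54180806, -0.07366076,  0.02079147]), np.float64(0.011730018285853775), 355)
[[355.0, -38.8, 1249.6], [360.0, -38.6, 1245.3], [369.8, -41.5, 1154.0], [375.0, -41.4, 1146.7]]
scene cam [ 0.20496262 -0.56913941  0.87976793] [116  10 175]Traceback (most recent call last):
  File "<stdin>", line 10, in <module>
  File "h.py", line 32, in quad
    v=cv2.fitLine(p[k],cv2.DIST_HUBER,0,.01,.01).ravel();L.append(np.cross([v[2],v[3],1],[v[2]+v[0],v[3]+v[1],1]))
      ~~~~~~~~~~~^^^^^^^^^^^^^^^^^^^^^^^^^^^^^^^
cv2.error: OpenCV(4.12.0) /io/opencv/modules/imgproc/src/linefit.cpp:50: error: (-215:Assertion failed) count > 0 in function 'fitLine2D_wods'
```

```bash
python3 - <<'E'
from h import *
T=dict(np.load("top.npz"));S=dict(np.load("scene.npz"))
for n,D,sd,roi in (("top",T,(250,160),(235,108,335,190)),("scene",S,(285,195),(262,150,392,255))):
    h=cv2.cvtColor(D["img"],cv2.COLOR_RGB2HSV)
    v,u=np.mgrid[0:384,0:512];uv=np.c_[u.ravel(),v.ravel()]
    Z=depth(D,uv)[:,2].reshape(384,512);Z[D["range_z"]==0]=np.nan
    print(n,np.nanstd(Z[195:200,215:222] if n=="top" else Z[230:240,300:310]),Z[150:152,240:262].round(3).tolist() if n=="top" else "")
    w=cv2.inRange(h,(0,0,160 if n=="top" else 135),(180,40,255))
    r=np.zeros_like(w);r[roi[1]:roi[3],roi[0]:roi[2]]=1
    w=w*r
    print(n,h[150:152,240:262,2].tolist() if n=="top" else h[195:197,265:290,2].tolist())
    cv2.imwrite(f"pics/m_{n}.png",np.vstack([cv2.resize(w[roi[1]:roi[3],roi[0]:roi[2]],None,fx=3,fy=3),cv2.resize(((np.nan_to_num(Z)>.035).astype(np.uint8)*255)[roi[1]:roi[3],roi[0]:roi[2]],None,fx=3,fy=3)]))
E
```

```text
top 0.002521556198204809 [[0.001, 0.002, -0.002, 0.002, 0.002, 0.005, 0.055, 0.057, 0.058, 0.057, 0.057, 0.056, 0.057, 0.056, 0.053, 0.054, 0.055, 0.061, 0.058, 0.067, 0.068, 0.064], [0.002, 0.003, 0.004, 0.005, 0.003, -0.001, 0.053, 0.054, 0.056, 0.059, 0.057, 0.053, 0.053, 0.061, 0.055, 0.058, 0.057, 0.059, 0.064, 0.06, 0.068, 0.066]]
top [[140, 140, 137, 139, 136, 145, 175, 188, 196, 199, 199, 200, 199, 199, 198, 190, 158, 131, 126, 136, 141, 140], [141, 137, 137, 142, 142, 144, 166, 186, 197, 200, 198, 200, 197, 198, 198, 196, 175, 138, 122, 125, 137, 140]]
scene 0.0016267794398015188 
scene [[129, 130, 129, 130, 139, 165, 173, 173, 172, 173, 175, 174, 177, 175, 175, 175, 175, 176, 175, 176, 175, 174, 175, 175, 175], [131, 128, 128, 126, 126, 150, 165, 172, 173, 173, 174, 175, 175, 175, 175, 174, 176, 174, 176, 176, 175, 175, 176, 174, 175]]
```

View pics/m_top.png

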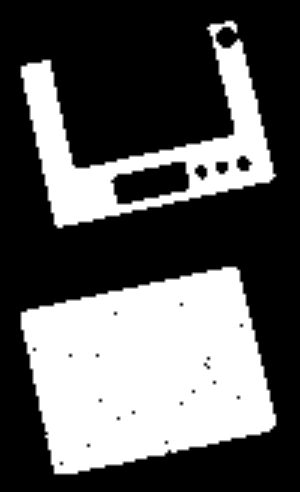

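View pics/m_scene.png

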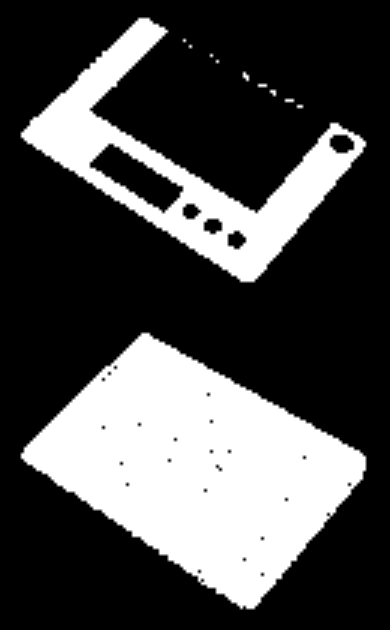

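```bash
cat >> h.py <<'E'
ROI={"top":(235,108,335,190),"scene":(262,150,395,258)}
def balance(n,D):
    roi=ROI[n];h=cv2.cvtColor(D["img"],cv2.COLOR_RGB2HSV)
    v,u=np.mgrid[0:384,0:512];uv=np.c_[u.ravel(),v.ravel()]
    Z=depth(D,uv)[:,2].reshape(384,512);Z[D["range_z"]==0]=0
    r=np.zeros((384,512),np.uint8);r[roi[1]:roi[3],roi[0]:roi[2]]=1
    w=(cv2.inRange(h,(0,0,170 if n=="top" else 150),(180,40,255))>0)&(r>0)&(Z>.03)&(Z<.085)
    w=cv2.erode(cv2.morphologyEx(w.astype(np.uint8),cv2.MORPH_OPEN,np.ones((3,3))),np.ones((3,3)))
    m=((Z>.03)&(Z<.1)&(r>0)).astype(np.uint8);m=cv2.morphologyEx(m,cv2.MORPH_CLOSE,np.ones((3,3)));m=cv2.morphologyEx(m,cv2.MORPH_OPEN,np.ones((5,5)))
    q=quad(m)
    vv,uu=np.nonzero(w);X=depth(D,np.c_[uu,vv]);X=X[X[:,2]<.075];p=plane(X)
    return q,p,onplane(D,q,p[0],p[0]@p[1]),(w,m)
def tablelevel(n,D):
    roi=ROI[n];v,u=np.mgrid[100:260,180:400] if n=="top" else np.mgrid[150:300,190:400]
    X=depth(D,np.c_[u.ravel(),v.ravel()]);X=X[abs(X[:,2])<.006];return plane(X)
E
python3 - <<'E'
from h import *
T=dict(np.load("top.npz"));S=dict(np.load("scene.npz"))
for n,D in (("top",T),("scene",S)):
    q,p,X,_=balance(n,D)
    print(n,q.round(1).tolist(),p[0].round(4),p[2:],"\n",(X*1000).round(1).tolist(),[round(float(np.linalg.norm(X[i]-X[i-1]))*1000,1) for i in range(4)])
    print("table",tablelevel(n,D))
    h=cv2.cvtColor(D["img"],cv2.COLOR_RGB2HSV)
    wm=largest(cv2.inRange(h,(8,60,60),(25,255,255)),(261,206) if n=="top" else (252,222))
    qw=quad(wm);print("wedge",wm.sum(),qw.round(1).tolist())
    v,u=np.nonzero(wm);X=depth(D,np.c_[u,v])
    A=np.c_[X[:,:2],np.ones(len(X))];co,*_=np.linalg.lstsq(A,X[:,2],rcond=None);print("slope",co)
    nn=np.array([-co[0],-co[1],1]);print((onplane(D,qw,nn,co[2])*1000).round(1).tolist())
E
```

```text
top [[313.1, 114.4], [327.0, 168.6], [253.4, 184.3], [241.3, 129.9]] [-0.0506  0.0196  0.9985] (np.float64(0.0020562622167473238), 989) 
 [[849.1, -239.3, 66.6], [666.4, -286.1, 58.2], [608.2, -46.9, 50.6], [789.7, -1.4, 58.9]] [245.3, 188.8, 246.3, 187.3]
table (array([-5.30249312e-04, -7.61621262e-04,  9.99999569e-01]), array([ 0.61602862, -0.15589356,  0.00110182]), np.float64(0.002163504002843703), 26013)
wedge 468 [[266.8, 190.0], [268.5, 221.0], [254.0, 221.0], [254.0, 190.0]]
slope [-0.96558875  0.8145648   0.60346036]
[[613.6, -96.0, -67.2], [489.6, -98.7, 50.3], [483.5, -51.8, 94.4], [602.8, -49.9, -19.3]]
scene [[309.2, 155.4], [386.3, 198.3], [344.8, 249.2], [266.6, 197.0]] [-0.0538  0.0198  0.9984] (np.float64(0.001474961456961515), 1442) 
 [[790.9, -7.5, 58.1], [851.8, -250.7, 66.2], [660.1, -298.9, 56.8], [602.8, -55.5, 48.9]] [194.4, 250.8, 197.9, 250.2]
table (array([-1.38969339e-03,  1.55551514e-04,  9.99999022e-01]), array([ 6.00366705e-01, -1.32006686e-01,  1.24422409e-04]), np.float64(0.0015652683552382976), 21739)
wedge 663 [[274.9, 217.9], [243.5, 237.9], [230.7, 223.5], [264.1, 207.1]]
slope [-0.26779566 -1.17855002  0.06282937]
[[572.5, -132.3, 65.5], [437.8, -194.0, 174.3], [520.2, 7.5, -85.3], [692.5, 72.5, -208.1]]
```

```bash
python3 - <<'E'
from h import *
T=dict(np.load("top.npz"));S=dict(np.load("scene.npz"))
for n,D in (("top",T),("scene",S)):
    h=cv2.cvtColor(D["img"],cv2.COLOR_RGB2HSV)
    wm=largest(cv2.inRange(h,(8,60,60),(25,255,255)),(261,206) if n=="top" else (252,222))
    q=quad(wm)
    v,u=np.nonzero(cv2.erode(wm,np.ones((3,3))));X=depth(D,np.c_[u,v]);X=X[(abs(X[:,2])<.04)]
    A=np.c_[X[:,:2],np.ones(len(X))];co,*_=np.linalg.lstsq(A,X[:,2],rcond=None);print(n,"slope",co,(X[:,2]-A@co).std())
    for z in (0,.0015,.0225): print(z,(onz(D,q,z)[:,:2]*1000).round(1).tolist())
    crop=cv2.resize(D["img"][180:230,240:285] if n=="top" else D["img"][195:245,220:285],None,fx=9,fy=9,interpolation=cv2.INTER_CUBIC)
    cv2.imwrite(f"pics/w_{n}.png",crop[:,:,::-1])
E
```

```text
top slope [-0.19242108  0.00429725  0.11880627] 0.0021882366560871977
0 [[600.4, -93.0], [495.1, -101.3], [493.7, -52.7], [599.1, -49.7]]
0.0015 [[600.1, -93.0], [494.9, -101.2], [493.5, -52.7], [598.8, -49.7]]
0.0225 [[596.0, -92.1], [492.6, -100.1], [491.3, -52.5], [594.7, -49.6]]
scene slope [-0.18027022 -0.00632015  0.11030171] 0.0018357145067307895
0 [[602.0, -97.2], [495.3, -101.4], [492.3, -43.5], [599.2, -50.2]]
0.0015 [[601.3, -98.0], [494.8, -102.2], [491.8, -44.4], [598.5, -51.1]]
0.0225 [[591.9, -109.3], [487.9, -113.3], [484.9, -56.9], [589.1, -63.5]]
```

View pics/w_scene.png

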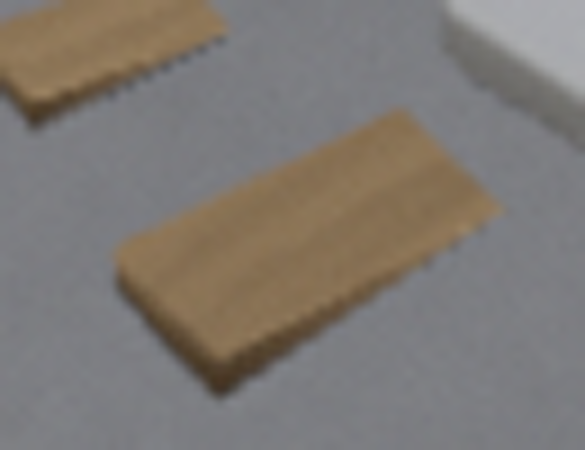

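View pics/w_top.png

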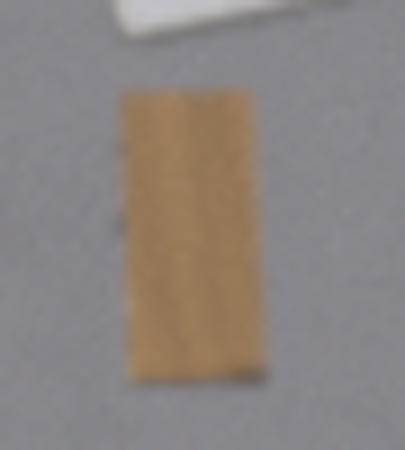

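Request:
apply_moves(moves=[[[-0.45, -0.22, 0, 0, 0], [-0.885, -0.45, 0, 0, 0], [-0.885, -0.45, 0, 0, 0], [-0.885, -0.45, 0, 0, 0], [-0.885, -0.45, 0, 0, 0]]])

```text
t: 0.75
eef_pos: [0.3198, 0.5193, 0.2537]
ee_rot: [0.126, 0.992, -0.001, 0.002]
force: [-0.4, 0.3, -0.1]
width: 0.0122
```

Request:
apply_moves(moves=[[[-0.81, -0.775, 0, 0, 0], [-0.81, -0.775, 0, 0, 0], [-0.81, -0.775, 0, 0, 0], [-0.81, -0.775, 0, 0, 0], [-0.81, -0.775, 0, 0, 0]]])

```text
t: 1.25
eef_pos: [0.4349, 0.3314, 0.2536]
ee_rot: [0.124, 0.992, -0.001, 0.001]
force: [-0.2, 0.3, 0.6]
width: 0.0003
```

Request:
apply_moves(moves=[[[-0.385, -0.935, 0, 0, 0], [-0.385, -0.935, 0, 0, 0], [-0.385, -0.935, 0, 0, 0], [-0.385, -0.935, 0, 0, 0], [-0.385, -0.935, 0, 0, 0]]])

```text
t: 1.75
eef_pos: [0.4629, 0.1289, 0.2537]
ee_rot: [0.126, 0.992, -0.001, 0.0]
force: [-0.4, 0.2, 0.6]
width: 0.0001
```

Request:
apply_moves(moves=[[[-0.24, -0.97, 0, -0.28, 0], [-0.24, -0.97, 0, -0.28, 0], [-0.24, -0.97, 0, -0.28, 0], [-0.24, -0.97, 0, -0.28, 0], [-0.24, -0.97, 0, -0.28, 0], [-0.24, -0.97, 0, -0.28, 0], [-0.24, -0.97, 0, -0.28, 0]]])

```text
t: 2.45
eef_pos: [0.4624, -0.0624, 0.2533]
ee_rot: [-0.026, 1.0, 0.0, 0.0]
force: [0.0, -0.0, 0.0]
width: 0.0004
```

```bash
python3 - <<'E'
from bench import arm
import numpy as np,cv2
s=arm.observe();print(s["t"],s["eef_pos"],s["ee_rot"],s["force"],s["width"])
W=arm.get_image("wrist");np.savez("wr1.npz",**W)
cv2.imwrite("pics/wr1.png",W["img"][:,:,::-1]);print(-W["R"].T@W["t"],W["R"].round(3).tolist())
E
```

```text
2.45 [ 0.46243305 -0.0624012   0.25326796] [-2.57599930e-02  9.99668078e-01  3.95340473e-04  2.16125290e-05] [ 0.02914016 -0.00115326  0.01054797] 0.0004243898441739355
[ 0.39471568 -0.06513978  0.37425481] [[-0.051, 0.999, 0.001], [0.962, 0.049, 0.267], [0.267, 0.015, -0.964]]
```

View pics/wr1.png

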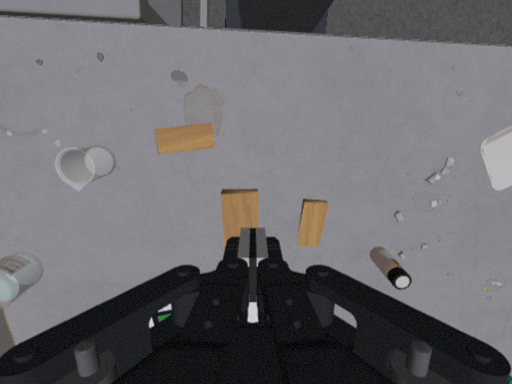

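```bash
python3 - <<'E'
from h import *
W=dict(np.load("wr1.npz"))
h=cv2.cvtColor(W["img"],cv2.COLOR_RGB2HSV)
m=cv2.inRange(h,(8,60,50),(28,255,255));m=largest(m,(240,210))
for v in range(185,240,4):
    u=np.nonzero(m[v,200:290])[0]
    if len(u): u=u+200;a,b=onz(W,[[u.min(),v],[u.max()+1,v]],0);print(v,u.min(),u.max(),h[v,240],(a*1000).round(1)[:2],(b*1000).round(1)[:2])
for u in (224,230,240,250,254):
    vv=np.nonzero(m[:,u])[0];print(u,vv.min(),(onz(W,[[u,vv.min()]],0)*1000).round(1),(onz(W,[[u,vv.min()]],.0225)*1000).round(1))
cv2.imwrite("pics/wr1c.png",cv2.resize(W["img"][170:260,200:300],None,fx=6,fy=6,interpolation=cv2.INTER_CUBIC)[:,:,::-1])
E
```

```text
189 254 256 [ 9 26 97] [489.5 -57.6] [489.3 -53.4]
193 221 257 [ 16 120 144] [ 497.7 -103.9] [495.1 -51.7]
197 221 257 [ 16 122 161] [ 503.6 -103.8] [500.9 -51.4]
201 221 257 [ 17 125 161] [ 509.5 -103.6] [506.8 -51. ]
205 221 257 [ 16 122 161] [ 515.5 -103.5] [512.8 -50.7]
209 221 257 [ 16 119 163] [ 521.5 -103.4] [518.8 -50.3]
213 222 257 [ 15 120 159] [ 527.5 -101.8] [524.9 -50. ]
217 222 257 [ 16 127 163] [ 533.6 -101.7] [531.  -49.6]
221 222 257 [ 16 120 163] [ 539.8 -101.6] [537.1 -49.3]
225 222 257 [ 16 124 161] [ 546.  -101.4] [543.4 -48.9]
229 223 240 [ 17  97 134] [552.2 -99.8] [550.9 -73.5]
233 223 239 [ 12  43 106] [558.6 -99.7] [557.3 -74.7]
237 223 237 [150   3  86] [565.  -99.5] [563.8 -77.4]
224 190 [[493.1 -99.8   0. ]] [[487.2 -97.7  22.5]]
230 190 [[492.7 -91.3   0. ]] [[486.8 -89.7  22.5]]
240 190 [[492.  -77.3   0. ]] [[486.1 -76.5  22.5]]
250 190 [[491.3 -63.2   0. ]] [[485.5 -63.3  22.5]]
254 189 [[489.5 -57.6   0. ]] [[483.8 -58.1  22.5]]
```

View pics/wr1c.png

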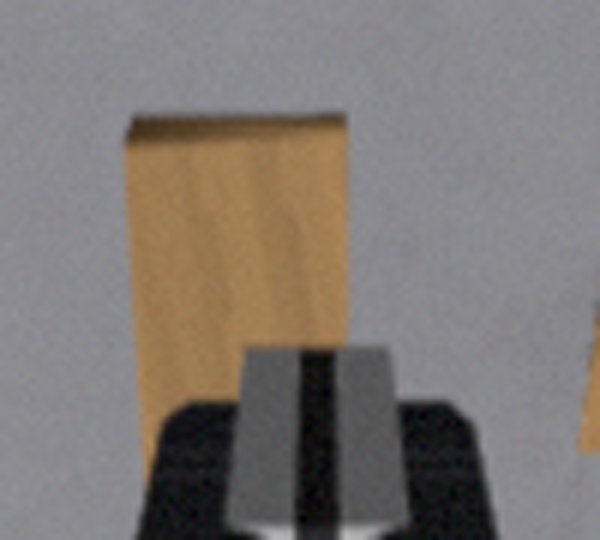

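Request:
apply_moves(moves=[[[0.04, -0.08, 0.25, 0, 0], [0.04, -0.08, 0.5, 0, 0], [0.04, -0.08, 0.75, 0, 0], [0.04, -0.08, 0.75, 0, 0], [0.04, -0.08, 0.75, 0, 0]]])

```text
t: 3.0
eef_pos: [0.4548, -0.079, 0.1033]
ee_rot: [-0.026, 1.0, 0.0, -0.001]
force: [1.8, 0.2, -0.5]
width: 0.0004
```

Request:
apply_moves(moves=[[[0, 0, 0.1, 0, 0], [0, 0, 0.2, 0, 0], [0, 0, 0.3, 0, 0], [0, 0, 0.38, 0, 0], [0, 0, 0.38, 0, 0], [0, 0, 0.38, 0, 0]]])

```text
t: 3.6
eef_pos: [0.4564, -0.08, 0.0293]
ee_rot: [-0.026, 1.0, -0.0, 0.001]
force: [0.5, 0.3, -0.1]
width: -0.0002
```

```bash
python3 - <<'E'
from bench import arm
s=arm.observe();print(s["t"],s["eef_pos"],s["ee_rot"],s["force"],s["width"])
E
```

```text
3.6 [ 0.45642755 -0.08001769  0.02925755] [-2.55405961e-02  9.99672870e-01 -4.02541663e-05  1.35271548e-03] [ 0.53561118  0.33888625 -0.0821666 ] -0.0002220345989715269
```

Request:
apply_moves(moves=[[[-0.05, 0, 0, 0, 0], [-0.1, 0, 0, 0, 0], [-0.125, 0, 0, 0, 0], [-0.15, 0, 0, 0, 0], [-0.175, 0, 0, 0, 0], [-0.2, 0, 0, 0, 0], [-0.225, 0, 0, 0, 0], [-0.25, 0, 0, 0, 0], [-0.25, 0, 0, 0, 0], [-0.25, 0, 0, 0, 0], [-0.25, 0, 0, 0, 0]]])

```text
t: 4.7
eef_pos: [0.5047, -0.0779, 0.0273]
ee_rot: [-0.025, 1.0, -0.0, -0.0]
force: [0.7, -0.4, -0.3]
width: -0.0004
```

```bash
cat > look.py <<'E'
import sys
from bench import arm
from h import *
k=sys.argv[1]
s=arm.observe();print(s["t"],s["eef_pos"].round(4),s["force"].round(2))
B=[]
for n in ("top","scene"):
    D=arm.get_image(n);np.savez(f"{n}_{k}.npz",**D)
    D0=dict(np.load(n+".npz"))
    try:
        q,p,X,_=balance(n,D);q0,p0,X0,_=balance(n,D0)
        t=tablelevel(n,D)[0]
        print(n,"n",p[0].round(4),"tilt",np.hypot(*(p[0][:2]-t[:2])).round(4),"was",p0[0].round(4),"npts",p[3])
        for c in X:
            j=np.argmin(np.linalg.norm(X0-c,axis=1));print("   ",(c*1000).round(1),((c-X0[j])*1000).round(1))
    except Exception as e: print(n,e)
    x0,y0,f=(235,105,7) if n=="top" else (215,150,4.5)
    im=D["img"][y0:y0+(125 if n=="top" else 110),x0:x0+(105 if n=="top" else 175)]
    cv2.imwrite(f"pics/{n}_{k}.png",cv2.resize(im,None,fx=min(f,600/im.shape[0]),fy=min(f,600/im.shape[0]),interpolation=cv2.INTER_CUBIC)[:,:,::-1])
s=arm.observe();print(s["t"],s["eef_pos"].round(4),s["force"].round(2))
E
python3 look.py a
```

```text
4.7 [ 0.5047 -0.0779  0.0273] [ 0.68 -0.42 -0.31]
top n [-0.0519  0.0206  0.9984] tilt 0.0554 was [-0.0506  0.0196  0.9985] npts 1065
    [ 849.2 -239.6   66.7] [ 0.1 -0.4  0.1]
    [ 665.8 -285.7   58.1] [-0.6  0.4 -0.1]
    [612.2 -45.9  50.4] [ 4.   1.  -0.2]
    [789.7  -1.5  58.7] [ 0.1 -0.  -0.2]
scene n [-0.0564  0.0186  0.9982] tilt 0.0578 was [-0.0538  0.0198  0.9984] npts 1520
    [790.5  -7.8  58.5] [-0.4 -0.3  0.3]
    [ 851.4 -250.1   66.4] [-0.4  0.6  0.2]
    [ 660.  -299.    56.5] [-0.1 -0.1 -0.3]
    [603.6 -55.2  48.8] [ 0.8  0.3 -0.1]
4.8 [ 0.5047 -0.0779  0.0273] [-0.35 -0.26 -0.03]
```

View pics/scene_a.png

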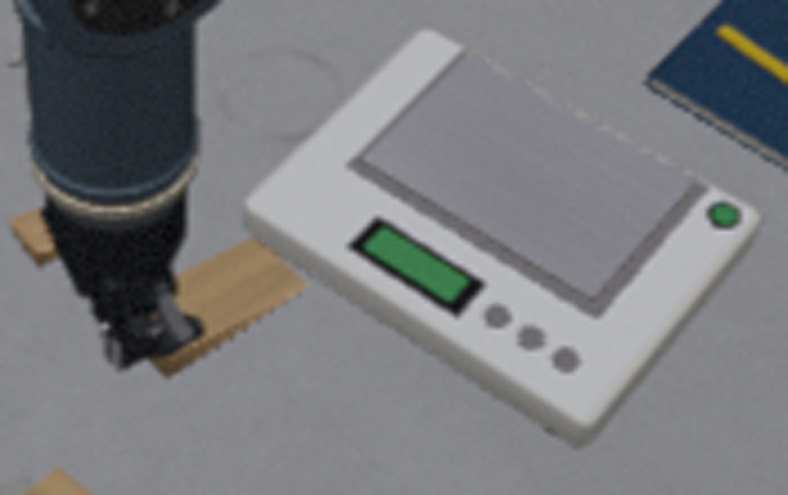

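View pics/top_a.png

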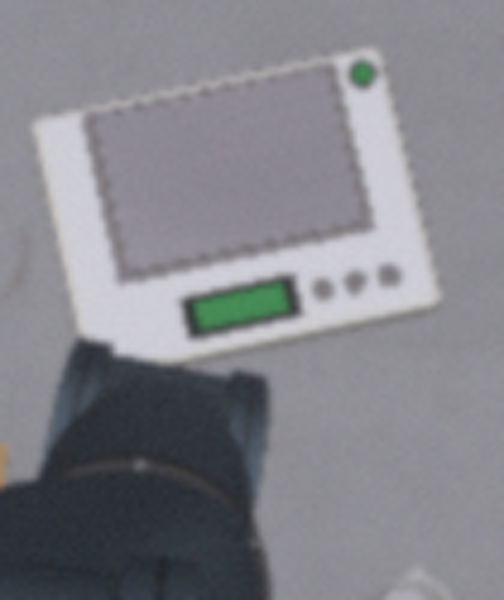

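Request:
apply_moves(moves=[[[-0.02, 0, 0, 0, 0], [-0.04, 0, 0, 0, 0], [-0.06, 0, 0, 0, 0], [-0.075, 0, 0, 0, 0], [-0.075, 0, 0, 0, 0]]])

```text
t: 5.3
eef_pos: [0.5199, -0.077, 0.0271]
ee_rot: [-0.025, 1.0, 0.0, -0.0]
force: [-2.3, -0.2, -0.7]
width: -0.0001
```

Request:
apply_moves(moves=[[[-0.01, 0, 0, 0, 0], [-0.02, 0, 0, 0, 0], [-0.025, 0, 0, 0, 0], [-0.025, 0, 0, 0, 0]]])

```text
t: 5.7
eef_pos: [0.5251, -0.0768, 0.0273]
ee_rot: [-0.025, 1.0, -0.0, 0.0]
force: [-3.3, -0.4, -1.0]
width: 0.0
```

```bash
python3 look.py b
```

```text
5.7 [ 0.5251 -0.0768  0.0273] [-3.3  -0.45 -0.95]
top n [-0.0293  0.011   0.9995] tilt 0.031 was [-0.0506  0.0196  0.9985] npts 902
    [ 850.1 -239.8   63.2] [ 1.  -0.6 -3.4]
    [ 655.7 -288.4   58. ] [-10.7  -2.3  -0.2]
    [662.6 -33.5  55.4] [54.4 13.4  4.8]
    [791.   -1.5  58.8] [ 1.3 -0.1 -0.1]
scene n [-0.0326  0.0111  0.9994] tilt 0.0331 was [-0.0538  0.0198  0.9984] npts 1519
    [792.2  -9.   58.2] [ 1.2 -1.6  0.1]
    [ 852.7 -250.5   62.9] [ 0.9  0.2 -3.3]
    [ 659.6 -299.8   57.1] [-0.5 -0.9  0.3]
    [602.8 -56.2  52.6] [-0.  -0.7  3.7]
5.8 [ 0.5252 -0.0768  0.0273] [-2.02  0.27  0.14]
```

Request:
apply_moves(moves=[[[-0.01, 0, 0, 0, 0], [-0.02, 0, 0, 0, 0], [-0.03, 0, 0, 0, 0], [-0.04, 0, 0, 0, 0], [-0.05, 0, 0, 0, 0], [-0.06, 0, 0, 0, 0], [-0.06, 0, 0, 0, 0], [-0.06, 0, 0, 0, 0]]])

```text
t: 6.6
eef_pos: [0.5376, -0.0762, 0.0275]
ee_rot: [-0.025, 1.0, -0.0, 0.001]
force: [-0.6, 0.4, 0.5]
width: 0.0002
```

Request:
apply_moves(moves=[[[-0.005, 0, 0, 0, 0], [-0.01, 0, 0, 0, 0], [-0.01, 0, 0, 0, 0]]])

```text
t: 6.9
eef_pos: [0.5387, -0.0762, 0.0273]
ee_rot: [-0.025, 1.0, -0.0, -0.0]
force: [-3.2, 0.7, 1.2]
width: -0.0
```

```bash
python3 look.py c
```

```text
6.9 [ 0.5387 -0.0762  0.0273] [-3.24  0.7   1.2 ]
top n [-0.0108  0.0036  0.9999] tilt 0.0109 was [-0.0506  0.0196  0.9985] npts 807
    [ 851.  -240.5   60.3] [ 1.9 -1.3 -6.2]
    [ 650.3 -290.4   58.3] [-16.1  -4.4   0.1]
    [678.  -30.   57.7] [69.8 16.8  7.1]
    [791.9  -1.5  58.8] [ 2.2 -0.1 -0. ]
scene n [-0.012   0.002   0.9999] tilt 0.0107 was [-0.0538  0.0198  0.9984] npts 1510
    [793.3  -9.6  58.3] [ 2.3 -2.1  0.2]
    [ 853.9 -250.8   59.5] [ 2.1 -0.1 -6.7]
    [ 660.6 -299.7   57.3] [ 0.5 -0.9  0.4]
    [600.7 -56.9  56.1] [-2.1 -1.5  7.2]
7.0 [ 0.5388 -0.0762  0.0274] [-3.61 -0.9   2.12]
```

Request:
apply_moves(moves=[[[-0.005, 0, 0, 0, 0], [-0.01, 0, 0, 0, 0], [-0.015, 0, 0, 0, 0], [-0.02, 0, 0, 0, 0], [-0.02, 0, 0, 0, 0], [-0.02, 0, 0, 0, 0]]])

```text
t: 7.6
eef_pos: [0.5431, -0.0759, 0.0273]
ee_rot: [-0.025, 1.0, -0.0, 0.0]
force: [-3.1, 0.3, 1.0]
width: -0.0002
```

Request:
apply_moves(moves=[[[-0.005, 0, 0, 0, 0], [-0.005, 0, 0, 0, 0], [-0.005, 0, 0, 0, 0]]])

```text
t: 7.9
eef_pos: [0.5436, -0.0759, 0.0273]
ee_rot: [-0.025, 1.0, 0.0, -0.0]
force: [-4.9, 0.2, 0.3]
width: 0.0001
```

```bash
python3 look.py d
```

```text
7.9 [ 0.5436 -0.0759  0.0273] [-4.94  0.15  0.28]
top n [-0.0011  0.0015  1.    ] tilt 0.0023 was [-0.0506  0.0196  0.9985] npts 740
    [ 851.5 -240.7   59.1] [ 2.5 -1.5 -7.5]
    [ 656.3 -288.8   59. ] [-10.1  -2.7   0.7]
    [684.8 -27.7  58.6] [76.7 19.2  8. ]
    [792.3  -2.9  58.7] [ 2.6 -1.5 -0.2]
scene n [-5.7e-03  4.0e-04  1.0e+00] tilt 0.0043 was [-0.0538  0.0198  0.9984] npts 1497
    [793.8  -8.7  58.1] [ 2.9 -1.3  0. ]
    [ 854.  -251.2   58.6] [ 2.2 -0.5 -7.6]
    [ 660.9 -299.7   57.5] [ 0.8 -0.9  0.7]
    [600.9 -58.7  57. ] [-2.  -3.2  8.1]
8.0 [ 0.5436 -0.0759  0.0272] [-5.03 -0.41  0.6 ]
```

Request:
apply_moves(moves=[[[-0.005, 0, 0, 0, 0], [-0.005, 0, 0, 0, 0], [-0.005, 0, 0, 0, 0]]])

```text
t: 8.3
eef_pos: [0.5444, -0.0759, 0.0272]
ee_rot: [-0.025, 1.0, 0.0, -0.0]
force: [-4.9, 0.3, 2.1]
width: -0.0001
```

```bash
python3 look.py e
```

```text
8.3 [ 0.5444 -0.0759  0.0272] [-4.9   0.29  2.06]
top n [-3.1e-03  9.0e-04  1.0e+00] tilt 0.0028 was [-0.0506  0.0196  0.9985] npts 743
    [ 661.6 -288.1   58.9] [-4.8 -2.   0.6]
    [685.1 -28.3  58.7] [77.  18.6  8.1]
    [792.   -2.6  59. ] [ 2.4 -1.2  0.1]
    [ 851.6 -240.4   59.4] [ 2.5 -1.1 -7.2]
scene n [-0.004  -0.0012  1.    ] tilt 0.0029 was [-0.0538  0.0198  0.9984] npts 1521
    [793.8  -9.2  58.3] [ 2.9 -1.7  0.2]
    [ 854.2 -250.8   58.3] [ 2.4 -0.2 -7.9]
    [ 660.8 -299.9   57.4] [ 0.7 -1.1  0.6]
    [600.3 -58.4  57.5] [-2.5 -2.9  8.5]
8.4 [ 0.5444 -0.0759  0.0272] [-5.6  -1.    1.65]
```

Request:
apply_moves(moves=[[[-0.005, 0, 0, 0, 0], [-0.005, 0, 0, 0, 0], [-0.005, 0, 0, 0, 0]]])

```text
t: 8.7
eef_pos: [0.545, -0.0758, 0.0271]
ee_rot: [-0.025, 1.0, 0.0, -0.001]
force: [-6.2, -1.2, 1.8]
width: 0.0002
```

```bash
python3 look.py f
```

```text
8.7 [ 0.545  -0.0758  0.0271] [-6.22 -1.16  1.8 ]
top n [-2.9e-03  1.0e-04  1.0e+00] tilt 0.0022 was [-0.0506  0.0196  0.9985] npts 766
    [ 661.8 -288.1   58.8] [-4.6 -2.   0.6]
    [687.  -27.8  58.9] [78.9 19.   8.3]
    [792.   -2.7  59.2] [ 2.3 -1.2  0.3]
    [ 851.6 -240.4   59.4] [ 2.5 -1.1 -7.2]
scene n [-6.6e-03 -3.0e-04  1.0e+00] tilt 0.0051 was [-0.0538  0.0198  0.9984] npts 1510
    [793.6  -9.3  58.5] [ 2.7 -1.8  0.4]
    [ 853.7 -250.9   58.8] [ 1.9 -0.2 -7.4]
    [ 660.6 -300.1   57.5] [ 0.5 -1.3  0.7]
    [600.4 -58.2  57.2] [-2.4 -2.8  8.3]
8.8 [ 0.545  -0.0758  0.0272] [-7.14 -0.    2.98]
```

View pics/scene_f.png

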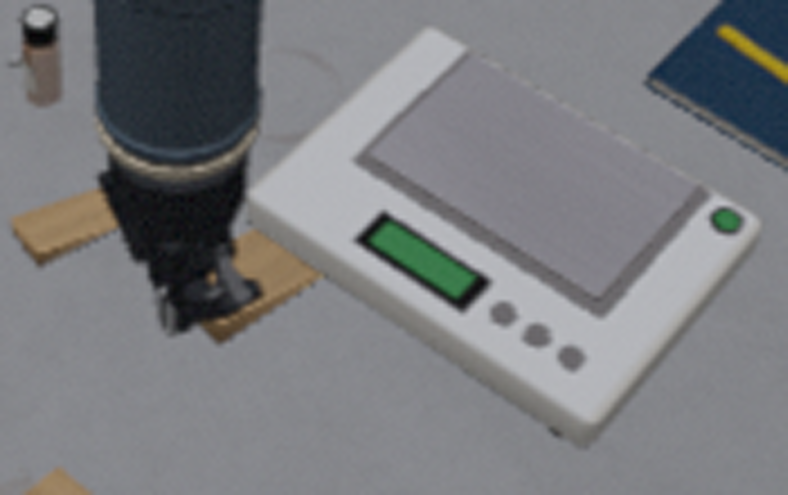

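Request:
apply_moves(moves=[[[0.01, 0, 0, 0, 0], [0.03, 0, 0, 0, 0], [0.08, 0, 0, 0, 0], [0.15, 0, 0, 0, 0], [0.15, 0, -0.1, 0, 0], [0.15, 0, -0.3, 0, 0], [0.15, 0, -0.5, 0, 0], [0.3, 0, -0.7, 0, 0], [0.5, 0, -0.8, 0, 0], [0.5, 0, -0.8, 0, 0], [0.5, 0, -0.8, 0, 0], [0.5, 0, -0.8, 0, 0]]])

```text
t: 10.0
eef_pos: [0.4466, -0.0807, 0.1871]
ee_rot: [-0.025, 1.0, 0.0, 0.0]
force: [0.5, -0.8, -0.9]
width: -0.0001
```

```bash
python3 look.py g
```

```text
10.0 [ 0.4466 -0.0807  0.1871] [ 0.52 -0.82 -0.86]
top n [-3.e-03  5.e-04  1.e+00] tilt 0.0024 was [-0.0506  0.0196  0.9985] npts 1101
    [ 851.6 -240.4   59.2] [ 2.6 -1.1 -7.4]
    [ 667.8 -286.6   58.7] [ 1.4 -0.5  0.5]
    [608.7 -47.3  58.4] [ 0.5 -0.4  7.8]
    [791.9  -2.   58.9] [ 2.2 -0.6  0. ]
scene n [-3.6e-03 -2.0e-04  1.0e+00] tilt 0.002 was [-0.0538  0.0198  0.9984] npts 1513
    [793.9  -9.1  58.1] [ 3.  -1.6  0. ]
    [ 854.2 -250.9   58.3] [ 2.4 -0.3 -7.9]
    [ 660.4 -300.    57.6] [ 0.3 -1.1  0.8]
    [601.  -58.2  57.4] [-1.8 -2.7  8.5]
10.1 [ 0.4465 -0.0807  0.1867] [ 0.46  0.05 -0.28]
```

View pics/scene_g.png

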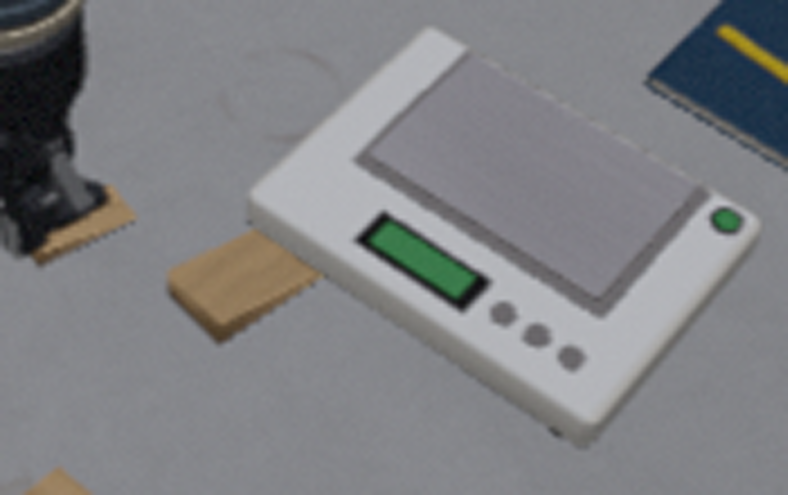

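View pics/top_g.png

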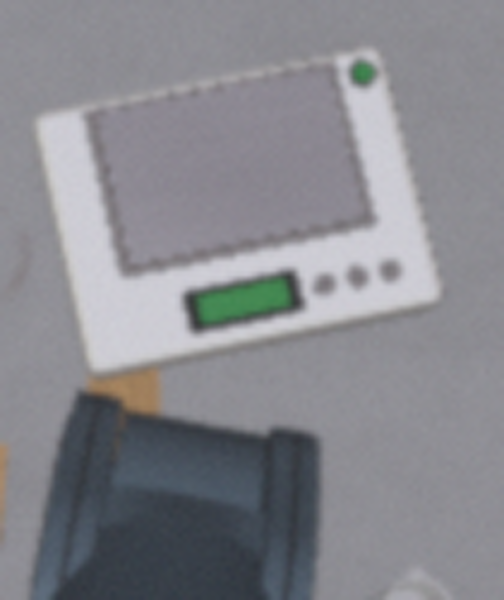

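Request:
apply_moves(moves=[[[-0.25, 0.01, 0, 0, 0], [-0.5, 0.01, 0, 0, 0], [-0.75, 0.02, 0, 0, 0], [-0.945, 0.02, 0, 0, 0], [-0.945, 0.02, 0.15, 0, 0], [-0.945, 0.02, 0.3, 0, 0], [-0.945, 0.02, 0.4, 0, 0], [-0.945, 0.02, 0.46, 0, 0], [-0.945, 0.02, 0.46, 0, 0], [-0.945, 0.02, 0.46, 0, 0], [-0.945, 0.02, 0.46, 0, 0]]])

```text
t: 11.2
eef_pos: [0.6354, -0.0674, 0.0964]
ee_rot: [-0.025, 1.0, -0.0, 0.001]
force: [1.0, -0.1, 0.5]
width: 0.0001
```

Request:
apply_moves(moves=[[[0, 0, 0.01, 0, 0], [0, 0, 0.02, 0, 0], [0, 0, 0.03, 0, 0], [0, 0, 0.04, 0, 0], [0, 0, 0.05, 0, 0], [0, 0, 0.05, 0, 0], [0, 0, 0.05, 0, 0]]])

```text
t: 11.9
eef_pos: [0.6345, -0.0673, 0.0852]
ee_rot: [-0.025, 1.0, -0.0, -0.0]
force: [0.2, 0.7, -0.3]
width: 0.0001
```

```bash
python3 look.py h
```

```text
11.9 [ 0.6345 -0.0673  0.0852] [ 0.17  0.67 -0.35]
top n [-0.0045  0.0019  1.    ] tilt 0.0047 was [-0.0506  0.0196  0.9985] npts 521
    [ 851.6 -240.3   59.5] [ 2.5 -1.  -7. ]
    [ 667.7 -286.6   58.8] [ 1.3 -0.5  0.6]
    [ 631.6 -138.8   58.4] [ 23.4 -91.9   7.8]
    [ 832.7 -164.7   59.3] [-16.4  74.6  -7.2]
scene n [-4.4e-03 -6.0e-04  1.0e+00] tilt 0.0032 was [-0.0538  0.0198  0.9984] npts 1252
    [793.   -6.6  58.2] [2.  0.9 0.1]
    [ 854.2 -250.7   58.4] [ 2.4 -0.  -7.9]
    [ 661.5 -299.9   57.5] [ 1.4 -1.   0.6]
    [603.3 -71.4  57.3] [  0.5 -15.9   8.4]
12.0 [ 0.6346 -0.0673  0.0854] [-0.16 -0.61 -0.03]
```

View pics/scene_h.png

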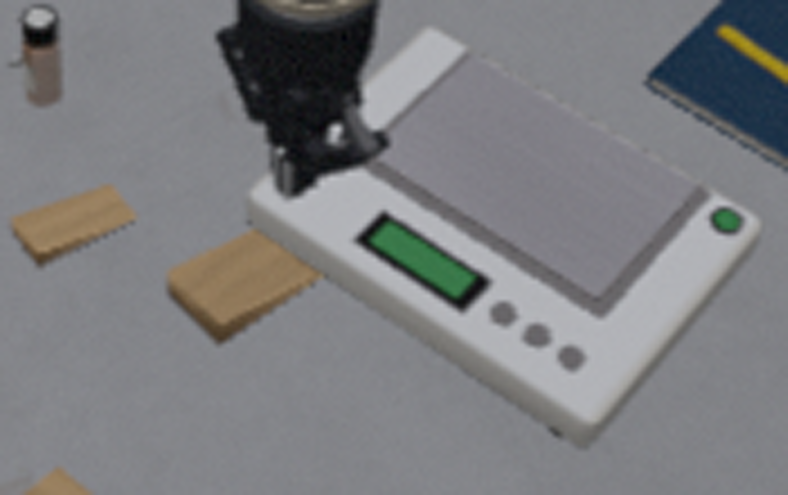

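Request:
apply_moves(moves=[[[0, 0, 0.01, 0, 0], [0, 0, 0.02, 0, 0], [0, 0, 0.025, 0, 0], [0, 0, 0.03, 0, 0], [0, 0, 0.03, 0, 0], [0, 0, 0.03, 0, 0]]])

```text
t: 12.6
eef_pos: [0.6344, -0.0672, 0.0797]
ee_rot: [-0.025, 1.0, 0.0, -0.0]
force: [-2.4, 1.3, 5.1]
width: -0.0002
```

Request:
apply_moves(moves=[[[0, 0, 0.003, 0, 0], [0, 0, 0.003, 0, 0], [0, 0, 0.003, 0, 0], [0, 0, 0.003, 0, 0]]])

```text
t: 13.0
eef_pos: [0.6344, -0.0673, 0.0797]
ee_rot: [-0.025, 1.0, 0.0, 0.0]
force: [-3.6, 1.2, 10.9]
width: -0.0002
```

```bash
python3 look.py i
```

```text
13.0 [ 0.6344 -0.0673  0.0797] [-3.62  1.16 10.85]
top n [-2.2e-03  1.0e-04  1.0e+00] tilt 0.0018 was [-0.0506  0.0196  0.9985] npts 518
    [ 851.8 -240.4   59.1] [ 2.7 -1.1 -7.5]
    [ 668.  -286.6   58.7] [ 1.6 -0.5  0.5]
    [ 630.8 -137.6   58.6] [ 22.6 -90.7   8. ]
    [ 832.9 -165.    59. ] [-16.2  74.3  -7.5]
scene n [-0.0048  0.0016  1.    ] tilt 0.004 was [-0.0538  0.0198  0.9984] npts 1221
    [793.3  -5.8  57.9] [ 2.4  1.7 -0.2]
    [ 854.  -251.3   58.6] [ 2.2 -0.6 -7.6]
    [ 661.1 -299.5   57.7] [ 1.  -0.6  0.9]
    [604.  -71.9  57.1] [  1.1 -16.4   8.2]
13.1 [ 0.6344 -0.0673  0.0797] [-3.25  0.89 11.54]
```

Firm: 11 N down, still level, no sinking. Lifting straight off and backing away.

Request:
apply_moves(moves=[[[0, 0, -0.01, 0, 0], [0, 0, -0.03, 0, 0], [0, 0, -0.1, 0, 0], [0, 0, -0.3, 0, 0], [0, 0, -0.5, 0, 0], [0.2, 0, -0.6, 0, 0], [0.45, 0, -0.7, 0, 0], [0.7, 0, -0.7, 0, 0], [0.95, 0, -0.7, 0, 0], [0.95, 0, -0.7, 0, 0], [0.95, 0, -0.7, 0, 0], [0.95, 0, -0.7, 0, 0]]])

```text
t: 14.3
eef_pos: [0.4465, -0.0768, 0.2196]
ee_rot: [-0.025, 1.0, -0.0, 0.001]
force: [0.2, -0.5, -0.0]
width: 0.0001
```

```bash
python3 look.py j
```

```text
14.3 [ 0.4465 -0.0768  0.2196] [ 0.2  -0.46 -0.05]
top n [-1.9e-03 -2.0e-04  1.0e+00] tilt 0.0013 was [-0.0506  0.0196  0.9985] npts 1091
    [ 851.7 -240.4   59.2] [ 2.6 -1.1 -7.4]
    [ 668.1 -286.5   58.8] [ 1.7 -0.4  0.6]
    [608.4 -47.4  58.7] [ 0.3 -0.5  8.2]
    [791.8  -2.   59.1] [ 2.2 -0.6  0.2]
scene n [-5.1e-03  2.0e-04  1.0e+00] tilt 0.0036 was [-0.0538  0.0198  0.9984] npts 1462
    [793.8  -9.1  58.2] [ 2.9 -1.7  0.1]
    [ 853.9 -250.7   58.6] [ 2.1 -0.1 -7.6]
    [ 660.6 -299.9   57.6] [ 0.5 -1.1  0.8]
    [600.6 -58.2  57.3] [-2.2 -2.7  8.3]
14.4 [ 0.4464 -0.0767  0.2189] [-0.45 -0.42  0.2 ]
```

View pics/scene_j.png

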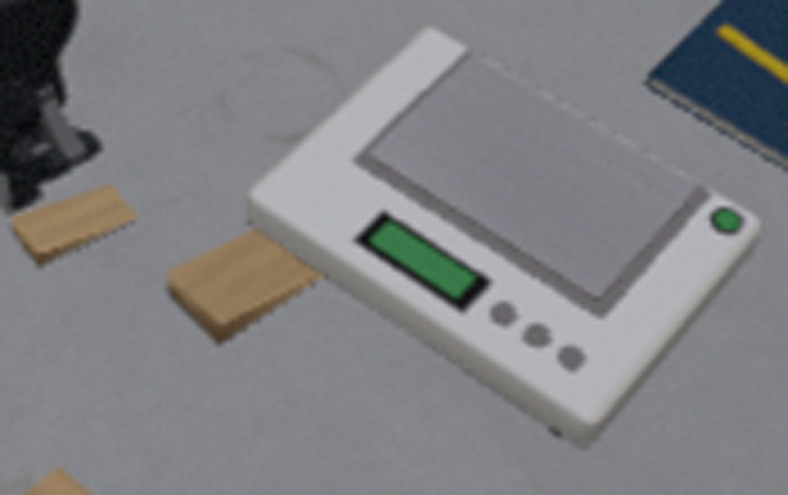

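The view shows the balance level, the wedge still under its front left corner with its heel at about (220,335) in the crop, and the arm clear of everything.

```bash
python3 -c "
from bench import arm
print(arm.sign_off())"
```

```text
the job is handed in; nothing more can be done
None
```

I pushed the 110 x 50 mm wedge about 6–7 cm along the table, thin end first, under the short front left foot, and handed the job in with the wedge in place. It was the largest of the three wooden pieces, the other two being about 67 x 28 mm. I pushed with shut fingers until the force rose from about 3 N to 6–7 N, then backed off.

- **Level:** measured tilt fell from about 0.055 rad to 0.001–0.004 rad, against a limit of 0.014. It read the same with no hand on the balance, under load and after the final lift-off.
- **Press check:** pressing with the shut fingertips above that foot gave about 11 N down. The balance stayed level and the fingertip did not sink.
- **Shift:** most of the balance's corners moved 1 to 3 mm horizontally, mostly from it tipping back to level, with no sign of skidding.
- **Disagreement:** the two cameras differed by about 10 mm on the balance's sideways position. I put this down to the scene camera also seeing the side of the housing, and relied mainly on the top view. The foot's position across the wedge was estimated at about 3 mm off the middle line, not seen directly.
- **Not measured:** the vial, beaker, weighing boat and bottle. The arm passed well clear of them.

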